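Pack the shortbread fingers in the canister and close its lug-thread lid

TASK

Unscrew the lid of the bolted-down canister (anticlockwise until it stops), lift it off and lay it aside, then put every long shortbread finger that lies on the worktop into the canister; the small cube biscuits and the other things stay where they are. Then close the canister: set the lid on so that it first rides on top of the thread, turn it back anticlockwise until it clicks down into the thread start, and turn it clockwise until it has screwed fully down, and let go.

Things in the scene. Friction and masses are not known exactly. Their poses are not given: they have to be found in the camera images.
- canister: Round aluminium canister bolted down by a foot disc 150 mm across, 8 mm thick. Neck 122 mm outside diameter, rim 100 mm above the worktop, bore 114 mm, inner floor 30 mm above the worktop. Origin: centre of its underside on the worktop, z up its axis. Round the neck runs a three-start thread, 135 mm across, alike every 120 degrees.
- canister_gap (a point): A thread start, on the canister's x axis, 66 mm from its axis, 78 mm above the worktop: an open gap 42 degrees wide; two more stand at 120 degrees to either side. Clockwise (from above) of it, from 21 to 91 degrees past its centre, runs a flight with the lid pins' channel below; there a post 8 degrees wide stops pins in the channel and pins riding on top.
- lid: Grey plastic screw lid, 0.28 kg, 148 mm across; skirt and plate 36 mm high; on top a black bar handle, 84 mm long (lid's x), 22 mm thick (y), its top 70 mm above the lower edge. Origin: centre of the skirt's lower edge; z up. Can be lifted off only with its pins in the gaps. 2 mm play up, down and sideways; turns with slight friction; a hand holding it must follow its sinking.
- lid_pin (a point): One of three 6 mm steel pins inside the skirt, on the lid's x axis, 66 mm from the axis, 5 mm above the lower edge (others 120 degrees to either side). Turn = lid yaw minus canister yaw modulo 120 degrees: pins drop into the gaps at a turn within 17 degrees of 0 (stop at +18 anticlockwise). Closed at the start: turn -83 to -71 degrees; clockwise stop at -88.
- lid_grip (a point): Point to grip in the lid's handle, on the axis, 58 mm above the lower edge, 22 mm above the plate; axes as the lid's. Lid origin above canister origin: 84 to 88 mm riding on top of the thread (turn -88 to -24 degrees, highest at -24); 76 mm dropped into the gaps; then sinking evenly, turn -21 to -66 degrees, to 72 mm, level from there to the stop.
- finger_1_center (a point): Centre (half-way up) of a shortbread finger: rounded bar with two rows of pricked holes, 75 mm long (its x axis), 28 mm wide (y), 20 mm high (z), 45 g; lies flat on the worktop. May be absent (None).
- finger_2_center (a point): Centre (half-way up) of a shortbread finger: rounded bar with two rows of pricked holes, 75 mm long (its x axis), 28 mm wide (y), 20 mm high (z), 45 g; lies flat on the worktop. May be absent (None).
- finger_3_center (a point): Centre (half-way up) of a shortbread finger: rounded bar with two rows of pricked holes, 75 mm long (its x axis), 28 mm wide (y), 20 mm high (z), 45 g; lies flat on the worktop. May be absent (None).
- finger_4_center (a point): Centre (half-way up) of a shortbread finger: rounded bar with two rows of pricked holes, 75 mm long (its x axis), 28 mm wide (y), 20 mm high (z), 45 g; lies flat on the worktop. May be absent (None).
- sugar_dredger: Bystander: grey cylindrical shaker, 69 mm across, 116 mm high; origin at the centre of its underside.
- cube_biscuit_a: Bystander: small cube biscuit, 35x27x21 mm, not to be packed; origin at the centre of its underside.
- cube_biscuit_b: Bystander: small cube biscuit, 37x37x21 mm, not to be packed; origin at the centre of its underside.
- free_spot (a point): Point on the worktop (z up, world axes) round which a circle of 160 mm diameter is kept clear, a place to lay the lid. A baking tray begins about 0.62 m ahead of the robot and an open carton just beyond the circle's left side; the worktop's front edge lies about 0.43 m ahead.
Things that resemble listed ones, but are neither listed nor needed, are in the scene too. Leave any orange look-alike of the part that bears finger_1_center alone.

How it is judged:
By the outcome, as a careful person would: the job done as asked, in the order asked, and still so for the second after the job is handed in, with the robot touching nothing.
Of finger_1, finger_2, finger_3, finger_4 only 2 to 4 are there at a start; the rules pass over those that are not, and their reading is None.
At some moment in a run one of finger_1, finger_2, finger_3, finger_4 may be knocked a few centimetres aside while the robot is not near it.
It also fails if it takes over 210 s, if anything falls off the work surface, if the arm or the gripper's body presses on something with over 40 N, if the wrist force passes 120 N, or if a joint passes its speed limit or range.

ROBOT

A 6-joint arm with a two-finger parallel gripper is mounted at the origin on a cart in front of the work surface, level with it; the furniture and walls round the work are solid. World frame = base frame: x ahead of the robot, y to its left, z up, the work surface at z = 0. Lengths are in m, angles in rad, forces in N, time in s.
With the tool pointing down it reaches from about 0.35 to 0.85 m from the base axis. Payload 8.1 kg.
Tool frame: the origin (TCP) lies at the very end of the fingers, on their centre line; the grasp point (between the pads) lies 19 mm behind it; z points along the fingers, y is the direction in which the jaws open and shut (so a half turn about z gives the same grasp; the last joint's range is limited). The gripper opens to 93 mm and grips with 3 to 60 N. Pads are 15 mm wide; open, the fingers measure 128 mm over their backs; the gripper's body (75 mm by 188 mm) begins 65 mm behind the grasp point.
Start: joints at [1.208, 0.13, 1.488, -0, 1.523, -0.085], TCP at [0.165, 0.577, 0.219] pointing down, gripper open.
Joint ranges: [-2.96, 2.96], [-0.89, 2.26], [0.02, 2.5], [-1.34, 4.48], [0, 2.73], [-2.66, 2.66]. Speed limits (rad/s): [2.39, 2.39, 2.79, 3.14, 3.14, 3.14].

INTERFACE

Orientations are given as a rotation vector (axis times angle).
In Python, from plant import * gives the robot as it stands.
- The arm moves only by the tool apply_moves, never from a script. Its argument "commands" is one flat list of numbers, 7 for each row, row after row: the shift along the world's x, y, z in cm, then the turn, a rotation vector about the world's x, y, z in rad, then the finger opening in cm, from 0 to 9.3. A call has 1 to 8 rows; each row shifts and turns the pose as measured when the row begins; what a row does not reach is not made up. A row lasts 1/8 s, in which the tool goes at most 62.5 mm and 10.7 degrees, less where a joint would pass 70% of its speed; a pose out of reach is approached as far as the arm can. A call with a gripper value outside its range is refused whole. The fingers move at their own pace and stop on an object; "squeeze" is the grip in N (left out, the last holds). Time passes only in rows, so rows that do not move let the fingers close. It gives the time, the measured TCP pose, the force and the opening at its end, in the units of the state.
- read_state(): the state, without advancing time (a new reading comes with each control period).
- read_camera(name): name is "side" or "top" or "wrist"; returns (picture, depth): 420x560x3 uint8, blue, green, red; 420x560 float32, m along the optical axis (not along the pixel's ray), 0 where there is no reading.
- camera_model(name): a dict with "intrinsics" (3x3 intrinsics, pixels), "dist_coeffs" ([k1, k2, p1, p2, k3] as OpenCV has them; the pictures are not rectified), "R" (3x3) and "t" (3): a world point X has camera coordinates R X + t. Camera axes: x right, y down, z forward; pixel columns grow to the right and rows downward; lengths in m; the calibration is good to about 2 mm. A picture is of the moment at which its call begins: read the wrist's pose just before it. camera_model takes no time and is no camera call; for the wrist camera it gives the pose at the moment of the call.
- close_job(): hands the job in, once; it reports no verdict.
Trained networks look in the newest picture that a camera, given by its name, has taken for a name from the list of things; names that differ only in an ending like _2 or _b are one class to them, and where a whole thing is asked for, a point or a joint stands for the part that bears it (a point fixed in the world has none). Each returns a list of dicts, best first, with "conf" (0 to 1); they miss things now and then, are a little off and sometimes report something else, mostly with a low value. They report only what shows in the picture. A call takes as long as a camera call. They do not tell look-alikes from the thing itself.
- find_in(query, camera): "point" ([x, y, z] in m, in the coordinates of the camera as it stood for that picture, good to about 4 mm: the middle of the surface that is visible of it).
- cut_out(query, camera): "mask" (420x560 bool, what is visible of it).
- spot_point(query, camera): "point" ([x, y, z] in m, in the coordinates of the camera as it stood for that picture, good to about 4 mm: a listed point, or the origin of a listed thing).
The state is a dict: "t": time; "q": joint angles; "dq": joint speeds; "joint_torque": joint torques, N m; "tool_pos": TCP position; "orientation": TCP orientation; "force": force on the tool from outside, world axes, zero at the start; "wrist_torque": the same for the moment, N m; "opening": finger opening in m.
Only numpy, scipy, OpenCV 4.12 (cv2) and the standard library are available. Lean on these libraries where they do the work, as an engineer would, in place of code of your own. Each camera call takes 0.05 s, during which the arm holds its last target. There are 200 camera calls.

## Working session

There is one attempt and no reset: what is moved stays moved. The work goes in short steps, Python scripts to look and compute and a tool call to move; the robot and the scene stay as the last step left them, time stands still between calls to the robot, and variables do not carry over. Pictures are saved under pics/ and viewed, about 12 in all and at most 16, crops included, and the job is handed in when it is done.

Besides the shell and the picture viewer there is one more tool, called after ">>>" by a JSON object that holds its "name" and its "arguments". apply_moves: Moves the arm, as the interface text tells. Its arguments: {"type":"object","properties":{"commands":{"type":"array"},"squeeze":{"type":"number"}},"required":["commands"]}

```bash
ls; mkdir -p pics
cat > h.py <<'E'
from plant import *
import numpy as np, cv2
from scipy.spatial.transform import Rotation as Ro
def w(cam,p):
    m=camera_model(cam); return np.array(m["R"]).T@(np.array(p)-np.array(m["t"]))
def cloud(cam,depth):
    m=camera_model(cam); K=np.array(m["intrinsics"]); v,u=np.mgrid[0:420,0:560]
    uv=cv2.undistortPoints(np.stack([u,v],-1).reshape(-1,1,2).astype(np.float32),K,np.array(m["dist_coeffs"])).reshape(420,560,2)
    P=np.dstack([uv*depth[...,None],depth]); return (P-np.array(m["t"]))@np.array(m["R"])
def px(cam,X):
    m=camera_model(cam)
    return cv2.projectPoints(np.array(X,float).reshape(-1,1,3),cv2.Rodrigues(np.array(m["R"]))[0],np.array(m["t"],float),np.array(m["intrinsics"]),np.array(m["dist_coeffs"]))[0].reshape(-1,2)
E
python3 - <<'E'
from h import *
for c in ["top","side"]:
    im,d=read_camera(c); cv2.imwrite(f"pics/{c}0.png",im)
    for q in ["canister","canister_gap","lid_grip","lid_pin","finger_1_center","sugar_dredger","cube_biscuit_a","free_spot"]:
        for r in spot_point(q,c): print(c,q,round(r["conf"],2),w(c,r["point"]).round(3))
s=read_state();print(s)
E
```

```text
pics
top lid_grip 0.81 [ 0.521 -0.211  0.13 ]
top lid_pin 0.84 [ 0.508 -0.276  0.078]
top finger_1_center 0.74 [0.478 0.126 0.011]
top finger_1_center 0.73 [0.508 0.25  0.01 ]
top sugar_dredger 0.91 [ 0.486 -0.41   0.002]
top cube_biscuit_a 0.43 [0.607 0.364 0.001]
top cube_biscuit_a 0.42 [0.594 0.131 0.001]
top free_spot 0.66 [0.501 0.43  0.001]
side canister_gap 0.73 [0.504 0.247 0.015]
side lid_grip 0.89 [ 0.52  -0.215  0.127]
side lid_pin 0.59 [ 0.504 -0.279  0.084]
side finger_1_center 0.61 [0.507 0.25  0.011]
side finger_1_center 0.58 [0.479 0.119 0.011]
side sugar_dredger 0.57 [ 0.482 -0.418  0.003]
side sugar_dredger 0.34 [0.499 0.429 0.002]
side cube_biscuit_a 0.68 [0.592 0.131 0.002]
side cube_biscuit_a 0.55 [0.607 0.362 0.001]
side free_spot 0.73 [0.501 0.429 0.002]
{'t': 0.9, 'q': array([ 1.20759597e+00,  1.30384091e-01,  1.48817077e+00, -1.26007149e-06,
        1.52300482e+00, -8.54087303e-02]), 'dq': array([-0.0006378 ,  0.0011103 , -0.00045369, -0.00090369,  0.0004923 ,
       -0.00150902]), 'joint_torque': array([ 3.91631302e-04, -5.59767330e+01, -4.92053139e+01,  7.68419006e-02,
        2.26924627e-02,  3.22596657e-05]), 'tool_pos': array([0.16452985, 0.5770191 , 0.2186608 ]), 'orientation': array([4.34951110e-01, 3.11132900e+00, 5.00568365e-05]), 'force': array([-0.52127156,  0.17401032, -0.10396262]), 'wrist_torque': array([0.057645 , 0.0197552, 0.0680507]), 'opening': 0.09299627167610201}
```

View pics/top0.png

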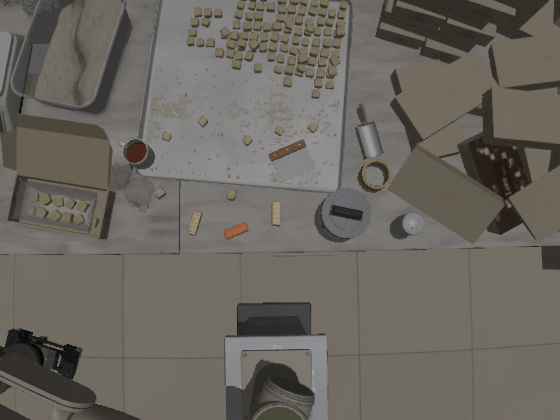

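View pics/side0.png

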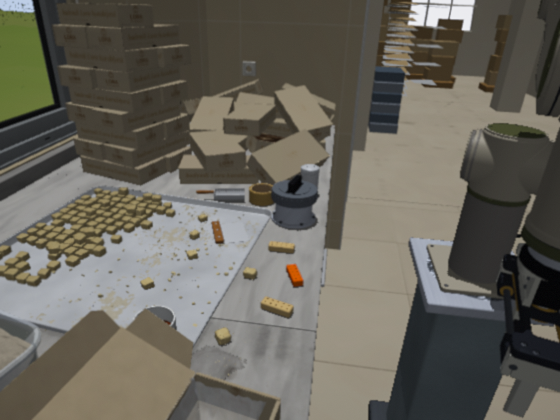

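The top view shows two plain fingers at (195,222) and (277,213). The orange look-alike is at (236,231), the lid at (346,213), the dredger at (413,224), and cube biscuits at (232,195) and (160,193). I'll move over the lid.

>>> {"name": "apply_moves", "arguments": {"commands": [4,-4.4,1,0,0,-0.1,9.3,4,-4.4,1,0,0,-0.1,9.3,4,-4.4,1,0,0,-0.1,9.3,4,-4.4,1,0,0,-0.1,9.3,4,-4.4,1,0,0,-0.1,9.3,4,-4.4,1,0,0,-0.1,9.3,4,-4.4,1,0,0,-0.1,9.3,4,-4.4,1,0,0,-0.1,9.3]}}

```text
t: 1.9
tool_pos: [0.489, 0.2156, 0.3005]
orientation: [1.635, 2.682, 0.003]
force: [1.1, 0.6, -0.6]
opening: 0.0933
```

>>> {"name": "apply_moves", "arguments": {"commands": [0,-6,0,0,0,-0.1,9.3,0,-6,0,0,0,-0.1,9.3,0,-6,0,0,0,-0.1,9.3,0,-6,0,0,0,-0.1,9.3,0,-6,0,0,0,-0.1,9.3,0,-6,0,0,0,-0.1,9.3,0,-6,0,0,0,-0.1,9.3,0,0,0,0,0,0,9.3]}}

```text
t: 2.9
tool_pos: [0.489, -0.222, 0.3014]
orientation: [2.481, 1.918, 0.004]
force: [-0.1, 0.1, -0.3]
opening: 0.0934
```

```bash
cat >> h.py <<'E'
def st():
    s=read_state(); R=Ro.from_rotvec(s["orientation"]).as_matrix()
    print("t",round(s["t"],2),"pos",np.round(s["tool_pos"],4),"jaw",round(np.degrees(np.arctan2(R[1,1],R[0,1])),1),"z",R[:,2].round(3),"q",np.round(s["q"],2),"F",np.round(s["force"],1),"T",np.round(s["wrist_torque"],2),"op",round(s["opening"],4)); return s,R
E
python3 - <<'E'
from h import *
st(); im,d=read_camera("wrist"); cv2.imwrite("pics/w1.png",im)
for q in ["canister_gap","lid_grip","lid_pin","lid","canister"]:
    for r in spot_point(q,"wrist"): print(q,round(r["conf"],2),w("wrist",r["point"]).round(4))
P=cloud("wrist",d); z=P[...,2]
m=(d>0)&(z>0.134)&(z<0.146)&(np.hypot(P[...,0]-.52,P[...,1]+.21)<0.06)
A=P[m][:,:2].astype(np.float32); print(m.sum(),np.median(z[m]),cv2.minAreaRect(A*1000))
m=(d>0)&(z>0.1)&(z<0.115)&(np.hypot(P[...,0]-.52,P[...,1]+.21)<0.09)
A=P[m][:,:2].astype(np.float32); print(m.sum(),np.median(z[m]),cv2.minEnclosingCircle(A*1000), A.min(0),A.max(0))
E
```

```text
t 2.9 pos [ 0.489  -0.222   0.3014] jaw -14.6 z [ 0.005 -0.003 -1.   ] q [-0.52 -0.07  1.54  0.    1.66 -0.27] F [-0.1  0.1 -0.3] T [-0.12  0.15  0.01] op 0.0934
lid_grip 0.84 [ 0.5244 -0.2089  0.1253]
lid_pin 0.85 [ 0.5088 -0.2712  0.0787]
lid 0.79 [ 0.5203 -0.2058  0.0737]
1534 0.14165600314040028 ((522.9180297851562, -206.6326904296875), (83.52506256103516, 22.135494232177734), 77.32535552978516)
10715 0.10874166242486881 ((523.7891235351562, -204.89918518066406), 75.86608123779297) [ 0.44814464 -0.28013858] [ 0.5994304  -0.13176355]
```

View pics/w1.png

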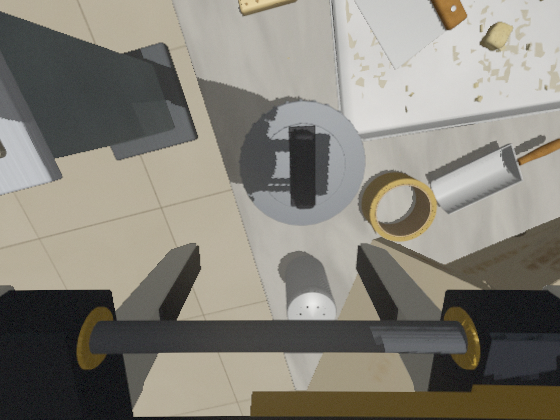

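Lid handle measured: centre (0.523, -0.207), axis at 77°. I'll descend to straddle it and then close.

>>> {"name": "apply_moves", "arguments": {"commands": [3.4,1.5,-3,0,0,0.033,9.3,0,0,-5,0,0,0,9.3,0,0,-5,0,0,0,9.3,0,0,-4,0,0,0,9.3,0,0,0,0,0,0,9.3]}}

```text
t: 3.82
tool_pos: [0.5271, -0.1941, 0.1307]
orientation: [2.423, 1.983, 0.011]
force: [0.1, -0.2, -0.4]
opening: 0.0927
```

```bash
python3 -c "
from h import *
st()"
```

```text
t 3.83 pos [ 0.5271 -0.1941  0.1307] jaw -11.4 z [ 0.012 -0.004 -1.   ] q [-0.45  0.07  1.71  0.    1.34 -0.25] F [ 0.1 -0.2 -0.4] T [-0.12  0.08  0.01] op 0.0927
```

>>> {"name": "apply_moves", "arguments": {"commands": [-0.4,-1.25,-0.9,0.004,0.012,-0.022,9.3,0,0,0,0,0,0,9.3]}}

```text
t: 4.08
tool_pos: [0.525, -0.2073, 0.1252]
orientation: [2.45, 1.961, 0.002]
force: [-0.4, -0.3, 0.2]
opening: 0.0931
```

```bash
python3 -c "
from h import *
st()"
```

```text
t 4.08 pos [ 0.525  -0.2073  0.1252] jaw -12.7 z [ 0.003 -0.002 -1.   ] q [-0.47  0.09  1.7  -0.    1.34 -0.25] F [-0.4 -0.3  0.2] T [-0.12  0.1   0.01] op 0.0931
```

>>> {"name": "apply_moves", "arguments": {"commands": [-0.2,0,-1.2,0,0.003,0,9.3,0,0,0,0,0,0,9.3,0,0,0,0,0,0,2,0,0,0,0,0,0,1,0,0,0,0,0,0,1,0,0,0,0,0,0,1,0,0,0,0,0,0,1], "squeeze": 40}}

```text
t: 4.95
tool_pos: [0.5251, -0.2087, 0.1163]
orientation: [2.448, 1.958, 0.003]
force: [0.1, -0.7, 0.5]
opening: 0.0476
```

```bash
python3 -c "
from h import *
st()"
```

```text
t 4.95 pos [ 0.5251 -0.2087  0.1163] jaw -12.7 z [ 0.006 -0.004 -1.   ] q [-0.47  0.1   1.71 -0.    1.32 -0.25] F [ 0.1 -0.7  0.5] T [-0.05  0.09  0.02] op 0.0476
```

>>> {"name": "apply_moves", "arguments": {"commands": [-0.25,0.1,-0.3,-0.004,0.006,0,1,0,0,0,0,0,0,1,0,0,0,0,0,0,1,0,0,0,0,0,0,1,0,0,0,0,0,0,1]}}

```text
t: 5.58
tool_pos: [0.5224, -0.2075, 0.1131]
orientation: [2.448, 1.959, -0.009]
force: [0.2, 0.5, 0.1]
opening: 0.0216
```

```bash
python3 -c "
from h import *
st()"
```

```text
t 5.58 pos [ 0.5224 -0.2075  0.1131] jaw -12.7 z [-0.001 -0.009 -1.   ] q [-0.46  0.1   1.72 -0.01  1.32 -0.24] F [0.2 0.5 0.1] T [-0.08  0.11 -0.08] op 0.0216
```

>>> {"name": "apply_moves", "arguments": {"commands": [0,0,0,0.008,0,0.15,1,0,0,0.03,0,0,0.15,1,0,0,0.07,0,0,0.15,1,0,0,0.07,0,0,0.15,1,0,0,0,0,0,0,1]}}

```text
t: 6.2
tool_pos: [0.5207, -0.2093, 0.116]
orientation: [1.745, 2.612, -0.006]
force: [-0.5, 1.6, 1.5]
opening: 0.0219
```

```bash
python3 -c "
from h import *
st()"
```

```text
t 6.2 pos [ 0.5207 -0.2093  0.116 ] jaw 22.5 z [-0.002 -0.003 -1.   ] q [-0.47  0.1   1.71 -0.    1.33 -0.86] F [-0.5  1.6  1.5] T [0.01 0.04 0.3 ] op 0.0219
```

>>> {"name": "apply_moves", "arguments": {"commands": [0.1,0.1,0.06,0,0,0.15,1,0,0,0.06,0,0,0.15,1,0,0,0.03,0,0,0.15,1,0,0,0,0,0,0.15,1,0,0,0,0,0,0.1,1,0,0,0,0,0,0,1]}}

```text
t: 6.95
tool_pos: [0.5192, -0.2102, 0.1175]
orientation: [-0.751, -3.049, 0.013]
force: [-0.7, 1.3, 0.5]
opening: 0.0218
```

```bash
python3 -c "
from h import *
st()"
```

```text
t 6.95 pos [ 0.5192 -0.2102  0.1175] jaw 62.3 z [-0.003 -0.008 -1.   ] q [-0.47  0.09  1.72 -0.01  1.33 -1.56] F [-0.7  1.3  0.5] T [0.16 0.12 0.24] op 0.0218
```

>>> {"name": "apply_moves", "arguments": {"commands": [0.15,0.15,0,0.008,-0.003,0.08,1,0,0,0,0,0,0.08,1,0,0,0,0,0,0,1]}}

```text
t: 7.32
tool_pos: [0.5186, -0.2104, 0.1177]
orientation: [-0.523, -3.094, 0.005]
force: [-0.3, 0.4, 0.8]
opening: 0.0218
```

```bash
python3 -c "
from h import *
st()"
```

```text
t 7.33 pos [ 0.5186 -0.2104  0.1177] jaw 70.8 z [-0.004 -0.003 -1.   ] q [-0.47  0.1   1.71 -0.    1.34 -1.71] F [-0.3  0.4  0.8] T [ 0.07 -0.12  0.23] op 0.0218
```

>>> {"name": "apply_moves", "arguments": {"commands": [0.1,0.1,0,0,0,0.08,1,0,0,0,0,0,0.08,1,0,0,0,0,0,0,1]}}

```text
t: 7.7
tool_pos: [0.5188, -0.2106, 0.1177]
orientation: [-0.294, -3.123, 0.008]
force: [-1.2, -0.2, 1.7]
opening: 0.0218
```

```bash
python3 -c "
from h import *
st()"
```

```text
t 7.7 pos [ 0.5188 -0.2106  0.1177] jaw 79.2 z [-0.005 -0.005 -1.   ] q [-0.47  0.1   1.71 -0.01  1.34 -1.85] F [-1.2 -0.2  1.7] T [-0.07  0.11 -0.88] op 0.0218
```

The torque flipped to -0.9 N·m, which is the stop (+18°). I'll back off about 7° and lift gently.

>>> {"name": "apply_moves", "arguments": {"commands": [0,0,0,0.005,-0.005,-0.13,1,0,0,0,0,0,0,1,0,0,0.5,0,0,0,1,0,0,0.5,0,0,0,1]}}

```text
t: 8.2
tool_pos: [0.5183, -0.2098, 0.1266]
orientation: [-0.509, -3.098, -0.002]
force: [-0.3, 0.2, -1.9]
opening: 0.0218
```

```bash
python3 -c "
from h import *
st()"
```

```text
t 8.2 pos [ 0.5183 -0.2098  0.1266] jaw 71.3 z [-0.002  0.002 -1.   ] q [-0.48  0.09  1.71  0.    1.35 -1.72] F [-0.3  0.2 -1.9] T [-0.1  -0.02 -0.  ] op 0.0218
```

>>> {"name": "apply_moves", "arguments": {"commands": [0,0,4,0,0,0,1,0,0,5,0,0,0,1,0,3,1,0,0,-0.1,1,0,5.5,0,0,0,-0.12,1,0,5.5,0,0,0,-0.12,1,0,5.5,0,0,0,-0.12,1,0,5.5,0,0,0,-0.12,1,0,5.5,0,0,0,-0.12,1]}}

```text
t: 9.2
tool_pos: [0.5175, 0.1022, 0.2316]
orientation: [1.571, 2.718, 0.008]
force: [0.3, -0.3, -2.7]
opening: 0.0218
```

Run:
```python
from h import *
st()
im,d=read_camera("top"); P=cloud("top",d)
for q in ["free_spot","finger_1_center"]:
    for r in spot_point(q,"top"): print(q,round(r["conf"],2),w("top",r["point"]).round(4))
x,y,z=P[...,0],P[...,1],P[...,2]
for y0 in np.arange(.46,.70,.02):
    m=(d>0)&(x>.42)&(x<.60)&(abs(y-y0)<.01); print(y0.round(2), z[m].max().round(3), end='; ')
print()
for x0 in np.arange(.58,.76,.02):
    m=(d>0)&(y>.36)&(y<.50)&(abs(x-x0)<.01); print(x0.round(2), z[m].max().round(3), end='; ')
```

```text
t 9.2 pos [0.5175 0.1022 0.2316] jaw 30.0 z [ 0.004  0.003 -1.   ] q [ 0.1  -0.08  1.68  0.    1.54 -0.43] F [ 0.3 -0.3 -2.7] T [-0.02 -0.04 -0.01] op 0.0218
free_spot 0.85 [0.497  0.4298 0.0019]
free_spot 0.34 [ 0.4859 -0.4112  0.0018]
finger_1_center 0.56 [0.5516 0.0428 0.1978]
0.46 0.012; 0.48 0.01; 0.5 0.071; 0.52 0.076; 0.54 0.098; 0.56 0.092; 0.58 0.091; 0.6 0.097; 0.62 0.094; 0.64 0.096; 0.66 0.093; 0.68 0.096; 
0.58 0.021; 0.6 0.027; 0.62 0.12; 0.64 0.126; 0.66 0.138; 0.68 0.147; 0.7 0.161; 0.72 0.158; 0.74 0.134; 0.76 0.17;
```

>>> {"name": "apply_moves", "arguments": {"commands": [-0.3,5.4,0,0,0,-0.06,1,-0.3,5.4,0,0,0,-0.06,1,-0.3,5.4,0,0,0,-0.06,1,-0.3,5.4,0,0,0,-0.06,1,-0.3,5.4,0,0,0,-0.06,1,-0.3,4.5,0,0,0,-0.06,1,0,0,-5,0,0,0,1,0,0,0,0,0,0,1]}}

```text
t: 10.35
tool_pos: [0.5019, 0.419, 0.1805]
orientation: [2.028, 2.393, 0.003]
force: [0.6, -0.8, -2.4]
opening: 0.0219
```

Run:
```python
from h import *
st()
im,d=read_camera("top"); cv2.imwrite("pics/top2.png",cv2.resize(im[100:300,50:330],None,fx=2.5,fy=2.5))
```

```text
t 10.35 pos [0.5019 0.419  0.1805] jaw 9.4 z [ 0.005 -0.002 -1.   ] q [ 0.62  0.29  1.38 -0.    1.47  0.46] F [ 0.6 -0.8 -2.4] T [-0.08  0.1   0.01] op 0.0219
```

View pics/top2.png

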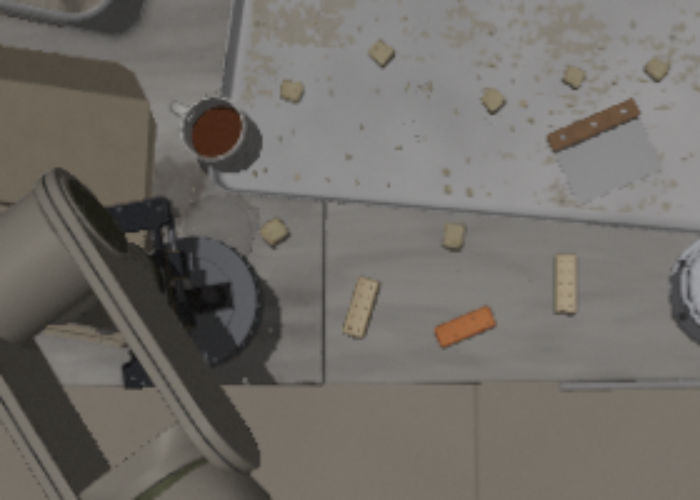

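>>> {"name": "apply_moves", "arguments": {"commands": [-0.4,1.0,-4.5,0,0,0,1,0,0,-4.5,0,0,0,1,0,0,-2.5,0,0,0,1,0,0,0,0,0,0,1]}}

```text
t: 10.9
tool_pos: [0.5086, 0.4304, 0.0818]
orientation: [2.028, 2.385, 0.04]
force: [0.2, -1.2, -3.1]
opening: 0.0219
```

Run:
```python
from h import *
st()
```

```text
t 10.9 pos [0.5086 0.4304 0.0818] jaw 9.2 z [ 0.025  0.012 -1.   ] q [ 0.63  0.38  1.46 -0.    1.28  0.47] F [ 0.2 -1.2 -3.1] T [-0.07  0.12  0.04] op 0.0219
```

>>> {"name": "apply_moves", "arguments": {"commands": [-1,0,-2,-0.012,0.025,0,1,0,0,0,0,0,0,1,0,0,-1.1,0,0,0,1,0,0,0,0,0,0,1]}}

```text
t: 11.4
tool_pos: [0.5021, 0.4319, 0.0561]
orientation: [2.036, 2.392, 0.012]
force: [-0.0, 0.6, -2.4]
opening: 0.0217
```

Run:
```python
from h import *
st()
```

```text
t 11.4 pos [0.5021 0.4319 0.0561] jaw 9.2 z [ 0.006  0.005 -1.   ] q [0.63 0.41 1.46 0.   1.26 0.47] F [-0.   0.6 -2.4] T [-0.08  0.12  0.04] op 0.0217
```

>>> {"name": "apply_moves", "arguments": {"commands": [-0.3,0,-1,-0.005,0.006,0,1,0,0,0,0,0,0,1,0,0,-0.3,0,0,0,1,0,0,-0.2,0,0,0,1,0,0,0,0,0,0,1]}}

```text
t: 12.02
tool_pos: [0.4994, 0.4326, 0.0419]
orientation: [2.036, 2.393, 0.001]
force: [-2.2, -1.9, -0.2]
opening: 0.0214
```

Run:
```python
from h import *
st()
```

```text
t 12.03 pos [0.4994 0.4326 0.0419] jaw 9.2 z [ 0.001  0.001 -1.   ] q [0.64 0.43 1.47 0.   1.25 0.48] F [-2.2 -1.9 -0.2] T [-0.65  0.25 -0.14] op 0.0214
```

>>> {"name": "apply_moves", "arguments": {"commands": [0,0,0,0,0,0,6,0,0,0,0,0,0,6,0,0,0,0,0,0,6,0,0,0,0,0,0,6,0,0,5,0,0,0,6,0,0,6,0,0,0,6,0,-3,5,0,0,0,6,0,-5.5,2,0,0,0,6]}}

```text
t: 13.02
tool_pos: [0.4974, 0.3472, 0.2241]
orientation: [-2.031, -2.397, 0.003]
force: [0.8, -0.5, -0.2]
opening: 0.0603
```

Run:
```python
from h import *
st()
im,d=read_camera("top"); P=cloud("top",d)
for q in ["lid_grip","lid","canister","canister_gap"]:
    for r in spot_point(q,"top"): print(q,round(r["conf"],2),w("top",r["point"]).round(4))
for r in cut_out("finger_1_center","top"):
    m=r["mask"]&(d>0); A=P[m]; v,u=np.nonzero(m); print(round(r["conf"],2),m.sum(),u.mean(),v.mean(),np.median(A[:,2]).round(4),cv2.minAreaRect((A[:,:2]*1000).astype(np.float32)),im[m].mean(0).round())
```

```text
t 13.03 pos [0.4974 0.3472 0.2241] jaw 9.5 z [-0.002 -0.001 -1.   ] q [ 0.52  0.15  1.46 -0.    1.54  0.36] F [ 0.8 -0.5 -0.2] T [-0.06  0.04 -0.06] op 0.0603
lid_grip 0.92 [0.5    0.4283 0.06  ]
lid 0.93 [ 0.4999  0.4316 -0.0015]
canister 0.58 [ 0.5218 -0.2141  0.0016]
canister 0.52 [ 0.6081  0.3591 -0.0018]
canister_gap 0.8 [ 0.575  -0.2491  0.08  ]
0.58 222 236.09459459459458 230.3063063063063 0.0207 ((480.8482360839844, 119.44759368896484), (30.87503433227539, 74.65432739257812), 22.81278419494629) [ 63.  96. 146.]
0.49 190 197.8684210526316 213.05789473684212 0.0205 ((535.3499755859375, 237.57815551757812), (26.876605987548828, 72.3525390625), 72.5281753540039) [109. 131. 144.]
```

The nearer finger was knocked: it moved from (0.508, 0.250) to about (0.535, 0.238). I'll look from close by.

>>> {"name": "apply_moves", "arguments": {"commands": [0,-5.5,2,0,0,0,6,0,-5.5,2,0,0,0,6,0,-5.5,2,0,0,0,6,0,-5.5,2,0,0,0,6,0,-2,0,0,0,0,6,0,0,0,0,0,0,6]}}

```text
t: 14.08
tool_pos: [0.4921, 0.1054, 0.2918]
orientation: [-2.014, -2.396, 0.032]
force: [0.6, 0.1, 0.1]
opening: 0.0603
```

```bash
cat >> h.py <<'E'
def fingers(cam,name=None):
    im,d=read_camera(cam); P=cloud(cam,d)
    if name: cv2.imwrite("pics/"+name,im)
    for r in cut_out("finger_1_center",cam):
        m=r["mask"]&(d>0); A=P[m]; A=A[(A[:,2]>.012)&(A[:,2]<.13)]; v,u=np.nonzero(m)
        if len(A)<20: continue
        (c,(a,b),t)=cv2.minAreaRect((A[:,:2]*1000).astype(np.float32))
        if a<b: t+=90
        print(round(r["conf"],2),m.sum(),"px",u.mean().round(),v.mean().round(),"z",np.median(A[:,2]).round(4),"c",np.round(c,1),"size",round(a),round(b),"long axis deg",round(t,1),im[m].mean(0).round())
    return im,P
E
python3 - <<'E'
from h import *
st()
fingers("wrist","w2.png")
E
```

```text
t 14.07 pos [0.4921 0.1054 0.2918] jaw 9.9 z [-0.022 -0.008 -1.   ] q [ 0.11 -0.13  1.61 -0.01  1.68 -0.06] F [0.6 0.1 0.1] T [-0.03  0.04  0.04] op 0.0603
0.67 1081 px 275.0 156.0 z 0.0195 c [480.2 120. ] size 28 75 long axis deg 112.2 [ 40.  94. 151.]
0.63 1387 px 332.0 74.0 z 0.0192 c [536.4 239.7] size 28 74 long axis deg 163.6 [151. 191. 208.]
```

View pics/w2.png

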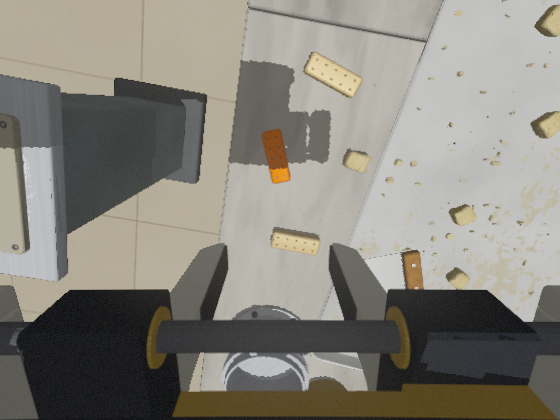

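>>> {"name": "apply_moves", "arguments": {"commands": [1,3,0,0.008,-0.022,0.18,6,1,3,0,0,0,0.18,6,1,3,0,0,0,0.18,6,1,3,-2,0,0,0.18,6,0.4,1.4,-3,0,0,0.18,6,0,0,-3,0,0,0.18,6,0,0,-3,0,0,0,6,0,0,0,0,0,0,6]}}

```text
t: 15.18
tool_pos: [0.5311, 0.2604, 0.1715]
orientation: [-0.416, -3.106, 0.003]
force: [0.2, -0.8, -0.2]
opening: 0.0599
```

Run:
```python
from h import *
st()
fingers("wrist"); fingers("top")
```

```text
t 15.18 pos [0.5311 0.2604 0.1715] jaw 74.7 z [-0.008 -0.001 -1.   ] q [ 0.37  0.14  1.56  0.    1.45 -0.94] F [ 0.2 -0.8 -0.2] T [0.04 0.09 0.03] op 0.0599
0.81 1731 px 260.0 198.0 z 0.0214 c [537.4 239. ] size 28 74 long axis deg 163.2 [117. 152. 167.]
0.55 2064 px 140.0 179.0 z 0.0212 c [482.4 120.5] size 28 75 long axis deg 112.0 [ 31. 135. 211.]
0.49 225 px 236.0 231.0 z 0.0208 c [479.3 118.4] size 27 73 long axis deg 112.9 [ 64.  96. 145.]
```

>>> {"name": "apply_moves", "arguments": {"commands": [0.6,-2.1,-3,0,-0.008,-0.02,6,0,0,-4,0,0,0,6,0,0,-4,0,0,0,6,0,0,-1.5,0,0,0,6,0,0,0,0,0,0,6]}}

```text
t: 16.0
tool_pos: [0.5481, 0.2411, 0.0608]
orientation: [0.451, 3.084, 0.018]
force: [0.0, -0.1, 0.1]
opening: 0.0599
```

Run:
```python
from h import *
st()
```

```text
t 16.0 pos [0.5481 0.2411 0.0608] jaw 73.4 z [ 0.027  0.008 -1.   ] q [ 0.33  0.23  1.68 -0.    1.21 -0.95] F [ 0.  -0.1  0.1] T [ 0.03  0.03 -0.  ] op 0.0599
```

>>> {"name": "apply_moves", "arguments": {"commands": [-1.0,-0.2,-1.5,-0.008,0.027,0,6,0,0,0,0,0,0,6,0,0,-1.5,0,0,0,6,0,0,0,0,0,0,6]}}

```text
t: 16.5
tool_pos: [0.5404, 0.2402, 0.0336]
orientation: [0.454, 3.105, 0.003]
force: [0.2, 0.3, -1.2]
opening: 0.0598
```

Run:
```python
from h import *
st()
```

```text
t 16.5 pos [0.5404 0.2402 0.0336] jaw 73.4 z [ 0.004  0.002 -1.   ] q [ 0.33  0.27  1.69  0.    1.19 -0.95] F [ 0.2  0.3 -1.2] T [-0.    0.04  0.02] op 0.0598
```

>>> {"name": "apply_moves", "arguments": {"commands": [-0.4,-0.1,-1.5,-0.002,0.006,0,6,0,0,-1.2,0,0,0,6,0,0,0,0,0,0,6]}}

```text
t: 16.88
tool_pos: [0.5359, 0.239, 0.0045]
orientation: [-0.454, -3.106, 0.002]
force: [0.0, -0.1, 0.8]
opening: 0.0599
```

Run:
```python
from h import *
st()
```

```text
t 16.88 pos [0.5359 0.239  0.0045] jaw 73.4 z [-0.003 -0.001 -1.   ] q [ 0.33  0.3   1.7   0.    1.14 -0.95] F [ 0.  -0.1  0.8] T [-0.01 -0.05  0.02] op 0.0599
```

>>> {"name": "apply_moves", "arguments": {"commands": [0,0,0,0,0,0,2,0,0,0,0,0,0,2,0,0,0,0,0,0,2,0,0,0,0,0,0,2,0,0,0,0,0,0,2,0,0,0,0,0,0,2,0,0,3,0,0,0,2,0,0,3,0,0,0,2], "squeeze": 15}}

```text
t: 17.88
tool_pos: [0.5339, 0.2383, 0.0634]
orientation: [-0.453, -3.102, 0.005]
force: [0.4, 0.2, 0.4]
opening: 0.0279
```

Run:
```python
from h import *
st()
```

```text
t 17.88 pos [0.5339 0.2383 0.0634] jaw 73.4 z [-0.007 -0.002 -1.   ] q [ 0.33  0.22  1.68  0.    1.25 -0.95] F [0.4 0.2 0.4] T [ 0.   -0.01  0.04] op 0.0279
```

Run:
```python
from h import *
im,d=read_camera("top"); P=cloud("top",d)
r=np.hypot(P[...,0]-.521,P[...,1]+.209)
m=(d>0)&(r<.09)&(P[...,2]>.09)&(P[...,2]<.112); A=P[m]
c,R=cv2.minEnclosingCircle((A[:,:2]*1000).astype(np.float32)); print(m.sum(),c,R)
from scipy.optimize import least_squares
s=least_squares(lambda p:np.hypot(A[:,0]-p[0],A[:,1]-p[1])-.059,[.521,-.209],loss="soft_l1",f_scale=.002); print(s.x,np.std(s.fun))
```

```text
268 (520.632080078125, -210.140869140625) 67.46980285644531
[ 0.52040735 -0.20991597] 0.0027263437187205774
```

>>> {"name": "apply_moves", "arguments": {"commands": [0,0,5,0,0,0,2,0,-3,4,0,0,0,2,0,-5.5,2,0,0,0,2,0,-5.5,0,0,0,0,2,0,-5.5,0,0,0,0,2,0,-5.5,0,0,0,0,2,0,-5.5,0,0,0,0,2,0,-5.5,0,0,0,0,2]}}

```text
t: 18.92
tool_pos: [0.5359, -0.1277, 0.182]
orientation: [0.442, 3.106, -0.0]
force: [0.6, 0.4, -0.9]
opening: 0.0277
```

>>> {"name": "apply_moves", "arguments": {"commands": [0,-5,0,0,0,0,2,0,-2,0,0,0,0,2,0,0,0,0,0,0,2]}}

```text
t: 19.3
tool_pos: [0.535, -0.2032, 0.181]
orientation: [0.45, 3.105, -0.001]
force: [-0.1, 1.0, -0.2]
opening: 0.0278
```

Run:
```python
from h import *
st()
im,P=fingers("wrist","w3.png")
z=P[...,2];x,y=P[...,0],P[...,1]
m=(np.hypot(x-.521,y+.209)<.07)&(z>.094)&(z<.106); A=P[m]
from scipy.optimize import least_squares
s=least_squares(lambda p:np.hypot(A[:,0]-p[0],A[:,1]-p[1])-.059,[.521,-.209],loss="soft_l1",f_scale=.002); print(m.sum(),s.x,np.std(s.fun))
```

```text
t 19.3 pos [ 0.535  -0.2032  0.181 ] jaw 73.5 z [ 0.004 -0.001 -1.   ] q [-0.45  0.07  1.62  0.    1.45 -1.74] F [-0.1  1.  -0.2] T [0.01 0.05 0.02] op 0.0278
0.66 576 px 551.0 59.0 z 0.0171 c [489.9  86.4] size 12 30 long axis deg 175.1 [  3.  79. 149.]
2174 [ 0.52204007 -0.21130579] 0.0020765061528798838
```

View pics/w3.png

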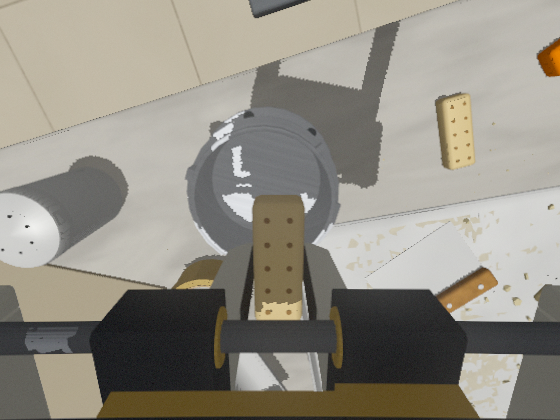

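The held finger is at (278,255), with the open canister at (263,185) and the second finger at (457,130). I'll centre it and go down.

>>> {"name": "apply_moves", "arguments": {"commands": [-1.4,-0.7,-1.5,0,0,0,2,0,0,-2,0,0,0,2,0,0,0,0,0,0,2]}}

```text
t: 19.77
tool_pos: [0.5222, -0.2035, 0.1448]
orientation: [0.438, 3.106, 0.002]
force: [-0.0, 1.2, -0.3]
opening: 0.0279
```

Run:
```python
from h import *
st()
```

```text
t 19.77 pos [ 0.5222 -0.2035  0.1448] jaw 73.9 z [ 0.005  0.001 -1.   ] q [-0.46  0.07  1.69  0.    1.38 -1.76] F [-0.   1.2 -0.3] T [-0.05 -0.01 -0.01] op 0.0279
```

>>> {"name": "apply_moves", "arguments": {"commands": [-0.2,-0.8,-2,0,0.005,0,2,-0.2,0,-2,0,0,0,2,-0.2,0,-2,0,0,0,2,-0.2,0,-2,0,0,0,2,0,0,0,0,0,0,2]}}

```text
t: 20.4
tool_pos: [0.5148, -0.2109, 0.0594]
orientation: [-0.434, -3.111, -0.001]
force: [0.4, 0.9, -0.1]
opening: 0.0274
```

Run:
```python
from h import *
st()
```

```text
t 20.4 pos [ 0.5148 -0.2109  0.0594] jaw 74.1 z [-0.001  0.001 -1.   ] q [-0.48  0.15  1.77  0.    1.22 -1.77] F [ 0.4  0.9 -0.1] T [0.03 0.04 0.03] op 0.0274
```

>>> {"name": "apply_moves", "arguments": {"commands": [0.5,0,-1.2,0,0,0,2,0,0,-1,0,0,0,2,0,0,0,0,0,0,2,0,0,0,0,0,0,4.2,0,0,0,0,0,0,4.2,0,0,0,0,0,0,4.2]}}

```text
t: 21.15
tool_pos: [0.5225, -0.212, 0.0385]
orientation: [0.433, 3.108, -0.001]
force: [-0.9, 0.9, -0.1]
opening: 0.0418
```

Run:
```python
from h import *
st()
```

```text
t 21.15 pos [ 0.5225 -0.212   0.0385] jaw 74.1 z [ 0.003 -0.001 -1.   ] q [-0.48  0.19  1.76  0.    1.18 -1.77] F [-0.9  0.9 -0.1] T [ 0.    0.09 -0.02] op 0.0418
```

>>> {"name": "apply_moves", "arguments": {"commands": [0,0,3,0,0,0,4.2,0,0,4,0,0,0,4.2,0,0,4,0,0,0,4.2,0,3,4,0,0,0.05,4.2,0,5.5,0,0,0,0.05,6,0,5.5,0,0,0,0.05,6,0,3.5,0,0,0,0.05,6,0,0,0,0,0,0,6]}}

```text
t: 22.15
tool_pos: [0.5221, -0.0325, 0.1969]
orientation: [0.115, 3.13, -0.002]
force: [-0.2, 0.0, -0.7]
opening: 0.06
```

Run:
```python
from h import *
st()
im,P=fingers("wrist","w4.png"); m=P[...,2]
z=P[...,2]; A=P[(np.hypot(P[...,0]-.521,P[...,1]+.21)<.05)&(z<.09)&(z>.02)]; print(len(A)); print(np.histogram(A[:,2],bins=[.02,.035,.045,.055,.07,.09]))
```

```text
t 22.15 pos [ 0.5221 -0.0325  0.1969] jaw 85.8 z [ 0.01  -0.001 -1.   ] q [-0.16 -0.08  1.74  0.    1.47 -1.66] F [-0.2  0.  -0.7] T [ 0.05 -0.01  0.06] op 0.06
0.77 1891 px 111.0 203.0 z 0.0495 c [ 517.2 -211.6] size 50 95 long axis deg 147.9 [130. 170. 187.]
0.72 2044 px 413.0 134.0 z 0.0192 c [480.9 117.9] size 29 75 long axis deg 112.2 [  8. 112. 194.]
3619
(array([1752,  186, 1681,    0,    0]), array([0.02 , 0.035, 0.045, 0.055, 0.07 , 0.09 ]))
```

View pics/w4.png

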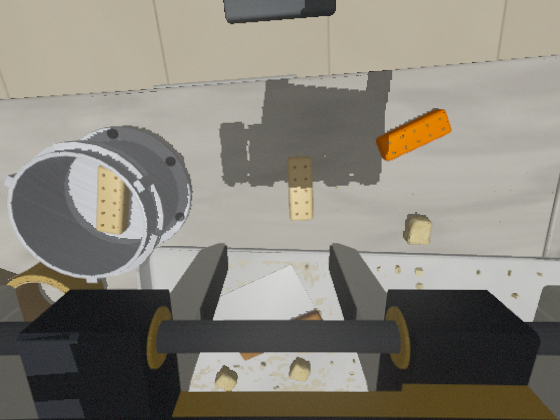

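Finger A lies flat in the canister at (110,200). Finger B, half shaded, is at (300,188), and I'll segment it by height.

Run:
```python
from h import *
im,d=read_camera("wrist"); P=cloud("wrist",d)
B=np.zeros_like(d,bool); B[145:230,275:330]=1
A=P[B&(d>0)]; A=A[(A[:,2]>.013)&(A[:,2]<.026)]
print(len(A),np.median(A[:,2]),cv2.minAreaRect((A[:,:2]*1000).astype(np.float32)),A[:,:2].mean(0))
```

```text
1512 0.019147051085518216 ((532.6777954101562, -8.463134765625), (28.07750129699707, 74.66136932373047), 88.99419403076172) [ 0.5305909  -0.00869321]
```

>>> {"name": "apply_moves", "arguments": {"commands": [0.8,2.2,-2,0,0.01,0.056,6,-0.2,0,-3,0,0,0,6,-0.2,0,-3,0,0,0,6,-0.2,0,-3,0,0,0,6,-0.1,0,-1.5,0,0,0,6,0,0,0,0,0,0,6]}}

```text
t: 23.05
tool_pos: [0.5241, -0.0209, 0.069]
orientation: [0.051, 3.14, -0.006]
force: [-0.0, -0.7, 0.4]
opening: 0.0602
```

Run:
```python
from h import *
st()
```

```text
t 23.05 pos [ 0.5241 -0.0209  0.069 ] jaw 88.1 z [ 0.001 -0.004 -1.   ] q [-0.13  0.05  1.85 -0.    1.23 -1.67] F [-0.  -0.7  0.4] T [ 0.02 -0.01  0.02] op 0.0602
```

>>> {"name": "apply_moves", "arguments": {"commands": [0.9,1.3,-1.5,0,0,0.01,6,0,0,0,0,0,0,6,0,0,-1.5,0,0,0,6,0,0,0,0,0,0,6]}}

```text
t: 23.55
tool_pos: [0.5365, -0.01, 0.0427]
orientation: [0.038, 3.134, -0.008]
force: [-0.1, 0.7, -0.5]
opening: 0.0602
```

Run:
```python
from h import *
st()
```

```text
t 23.55 pos [ 0.5365 -0.01    0.0427] jaw 88.6 z [ 0.007 -0.005 -1.   ] q [-0.11  0.11  1.84 -0.    1.18 -1.66] F [-0.1  0.7 -0.5] T [0.05 0.01 0.01] op 0.0602
```

>>> {"name": "apply_moves", "arguments": {"commands": [-0.3,0.15,-2,0.005,0.007,0.006,6,-0.1,0,-1.5,0,0,0,6,0,0,0,0,0,0,6]}}

```text
t: 23.92
tool_pos: [0.5318, -0.0088, 0.0053]
orientation: [-0.029, -3.141, 0.0]
force: [-0.4, 0.2, 0.0]
opening: 0.0597
```

Run:
```python
from h import *
st()
```

```text
t 23.93 pos [ 0.5318 -0.0088  0.0053] jaw 88.9 z [-0.001 -0.    -1.   ] q [-0.11  0.16  1.86 -0.    1.11 -1.66] F [-0.4  0.2  0. ] T [ 0.01  0.   -0.03] op 0.0597
```

>>> {"name": "apply_moves", "arguments": {"commands": [0,0,0,0,0,0,2,0,0,0,0,0,0,2,0,0,0,0,0,0,2,0,0,0,0,0,0,2,0,0,0,0,0,0,2,0,0,0,0,0,0,2,0,0,4,0,0,0,2,0,0,4,0,0,0,2]}}

```text
t: 24.92
tool_pos: [0.529, -0.0084, 0.0841]
orientation: [-0.029, -3.134, -0.001]
force: [0.2, -0.0, -0.2]
opening: 0.028
```

>>> {"name": "apply_moves", "arguments": {"commands": [0,0,4,0,0,0,2,0,-2,3,0,0,-0.05,2,0,-5,0,0,0,-0.06,2,0,-5,0,0,0,-0.06,2,0,-5,0,0,0,-0.06,2,0,-2,0,0,0,-0.03,2,0,0,0,0,0,0,2]}}

```text
t: 25.8
tool_pos: [0.5309, -0.2031, 0.1618]
orientation: [0.444, 3.108, 0.0]
force: [-0.7, 1.5, 0.2]
opening: 0.0275
```

Run:
```python
from h import *
st()
```

```text
t 25.8 pos [ 0.5309 -0.2031  0.1618] jaw 73.7 z [ 0.002 -0.    -1.   ] q [-0.46  0.08  1.65  0.    1.41 -1.74] F [-0.7  1.5  0.2] T [ 0.03 -0.01 -0.03] op 0.0275
```

>>> {"name": "apply_moves", "arguments": {"commands": [-1.0,-0.8,-2,0,0,0,2,0,0,0,0,0,0,2,-0.1,0,-2,0,0,0,2,-0.1,0,-2,0,0,0,2,0,0,0,0,0,0,2]}}

```text
t: 26.42
tool_pos: [0.5205, -0.2051, 0.0999]
orientation: [0.433, 3.109, 0.004]
force: [0.2, -0.8, -1.0]
opening: 0.028
```

Run:
```python
from h import *
st()
```

```text
t 26.43 pos [ 0.5205 -0.2051  0.0999] jaw 74.1 z [ 0.003  0.002 -1.   ] q [-0.47  0.11  1.73  0.    1.3  -1.76] F [ 0.2 -0.8 -1. ] T [-0.03  0.01  0.01] op 0.028
```

>>> {"name": "apply_moves", "arguments": {"commands": [0,-0.6,-2,0,0,0,2,-0.1,0,-1.4,0,0,0,2,0,0,0,0,0,0,2]}}

```text
t: 26.8
tool_pos: [0.52, -0.2108, 0.064]
orientation: [0.431, 3.109, 0.004]
force: [0.4, -0.1, -1.0]
opening: 0.0278
```

Run:
```python
from h import *
st()
```

```text
t 26.8 pos [ 0.52   -0.2108  0.064 ] jaw 74.2 z [ 0.004  0.002 -1.   ] q [-0.48  0.15  1.76  0.    1.23 -1.78] F [ 0.4 -0.1 -1. ] T [-0.04 -0.02  0.01] op 0.0278
```

>>> {"name": "apply_moves", "arguments": {"commands": [0,0,-0.5,0,0,0,2,0,0,0,0,0,0,2,0,0,0,0,0,0,4.2,0,0,0,0,0,0,4.2,0,0,0,0,0,0,4.2,0,0,3,0,0,0,4.2,0,0,4,0,0,0,4.2,0,0,4,0,0,0,4.2]}}

```text
t: 27.8
tool_pos: [0.5182, -0.21, 0.1692]
orientation: [-0.432, -3.11, -0.006]
force: [0.6, -1.2, -0.3]
opening: 0.0419
```

>>> {"name": "apply_moves", "arguments": {"commands": [0,3,2,0,0,-0.08,6,0,5.5,1,0,0,-0.08,6,0,5.5,1,0,0,-0.08,6,0,5.5,0,0,0,-0.08,6,0,5.5,0,0,0,-0.08,6,0,5.5,0,0,0,-0.08,6,0,5.5,0,0,0,-0.08,6,0,5.5,0,0,0,-0.08,6]}}

```text
t: 28.8
tool_pos: [0.5202, 0.2125, 0.2192]
orientation: [1.422, 2.785, 0.004]
force: [0.2, -0.1, 0.4]
opening: 0.0603
```

Run:
```python
from h import *
st()
im,P=fingers("top")
A=P[(np.hypot(P[...,0]-.521,P[...,1]+.21)<.05)&(P[...,2]<.12)&(P[...,2]>.02)]; print(np.histogram(A[:,2],bins=[.02,.035,.045,.055,.065,.08,.1,.12]))
c=im[160:260,170:440]; cv2.imwrite("pics/t5.png",cv2.resize(c,None,fx=2.9,fy=2.9))
```

```text
t 28.8 pos [0.5202 0.2125 0.2192] jaw 35.9 z [ 0.014 -0.004 -1.   ] q [ 0.3   0.02  1.61 -0.01  1.51 -0.32] F [ 0.2 -0.1  0.4] T [-0.05 -0.03 -0.01] op 0.0603
0.53 243 px 236.0 231.0 z 0.0204 c [479.4 119. ] size 28 75 long axis deg 111.7 [ 63.  95. 142.]
(array([467,  57,  10,  13, 227,   0,   0]), array([0.02 , 0.035, 0.045, 0.055, 0.065, 0.08 , 0.1  , 0.12 ]))
```

View pics/t5.png

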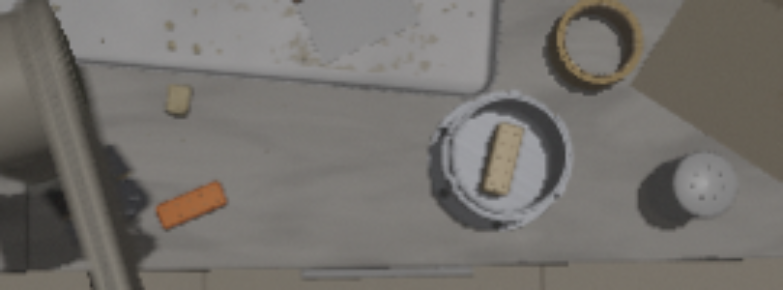

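Both fingers are stacked inside at (505,160), and only the orange one is left outside. I'll go back to the lid.

>>> {"name": "apply_moves", "arguments": {"commands": [-0.4,3.5,1,0,0.014,-0.12,6,-0.4,3.5,1,0,0,-0.12,6,-0.4,3.5,1,0,0,-0.12,6,-0.4,2,0,0,0,-0.1,6,0,0,0,0,0,0,6]}}

```text
t: 29.52
tool_pos: [0.5031, 0.343, 0.25]
orientation: [2.035, 2.393, -0.007]
force: [-0.5, -0.0, 0.2]
opening: 0.0598
```

Run:
```python
from h import *
st()
im,d=read_camera("wrist"); P=cloud("wrist",d)
z=P[...,2]; m=(d>0)&(z>0.062)&(z<0.078)&(np.hypot(P[...,0]-.5,P[...,1]-.431)<0.055)
print(m.sum(),np.median(z[m]),cv2.minAreaRect((P[m][:,:2]*1000).astype(np.float32)))
```

```text
t 29.52 pos [0.5031 0.343  0.25  ] jaw 9.3 z [-0.003 -0.003 -1.   ] q [ 0.52  0.15  1.41 -0.    1.59  0.35] F [-0.5 -0.   0.2] T [-0.09  0.06  0.05] op 0.0598
1716 0.0692085405767366 ((501.1419677734375, 427.45037841796875), (23.00985336303711, 84.0418930053711), 8.671642303466797)
```

>>> {"name": "apply_moves", "arguments": {"commands": [-0.2,3.5,0,0,0,0,6,0,3.5,0,0,0,0,6,0,1,-3,0,0,0,6,-0.1,0,-4,0,0,0,6,-0.1,0,-4,0,0,0,6,0,0,0,0,0,0,6]}}

```text
t: 30.32
tool_pos: [0.5035, 0.4152, 0.1385]
orientation: [2.022, 2.4, -0.007]
force: [0.6, -0.0, 0.1]
opening: 0.0598
```

Run:
```python
from h import *
st()
```

```text
t 30.32 pos [0.5035 0.4152 0.1385] jaw 9.8 z [ 0.    -0.006 -1.   ] q [ 0.61  0.32  1.42 -0.    1.41  0.44] F [ 0.6 -0.   0.1] T [-0.1   0.03 -0.04] op 0.0598
```

>>> {"name": "apply_moves", "arguments": {"commands": [-0.3,1.3,-2,0.006,0,-0.012,6,0,0,0,0,0,0,6,-0.1,0,-3,0,0,0,6,0,0,0,0,0,0,6]}}

```text
t: 30.82
tool_pos: [0.5031, 0.43, 0.0936]
orientation: [2.037, 2.389, 0.014]
force: [0.2, 0.5, -0.3]
opening: 0.0598
```

Run:
```python
from h import *
st()
```

```text
t 30.82 pos [0.5031 0.43   0.0936] jaw 9.1 z [ 0.007  0.005 -1.   ] q [0.63 0.37 1.44 0.   1.32 0.47] F [ 0.2  0.5 -0.3] T [-0.09  0.06  0.03] op 0.0598
```

>>> {"name": "apply_moves", "arguments": {"commands": [-0.3,-0.1,-2.5,-0.005,0.007,0,6,0,0,0,0,0,0,6,-0.1,0,-2.2,0,0,0,6,0,0,0,0,0,0,6]}}

```text
t: 31.32
tool_pos: [0.5013, 0.4307, 0.0487]
orientation: [2.037, 2.39, 0.009]
force: [0.1, 0.4, -0.9]
opening: 0.0601
```

Run:
```python
from h import *
st()
```

```text
t 31.32 pos [0.5013 0.4307 0.0487] jaw 9.1 z [ 0.005  0.004 -1.   ] q [0.63 0.42 1.47 0.   1.25 0.47] F [ 0.1  0.4 -0.9] T [-0.1   0.09  0.03] op 0.0601
```

>>> {"name": "apply_moves", "arguments": {"commands": [-0.1,-0.25,-0.6,-0.004,0.005,0,6,0,0,0,0,0,0,1,0,0,0,0,0,0,1,0,0,0,0,0,0,1,0,0,0,0,0,0,1,0,0,0,0,0,0,1,0,0,0,0,0,0,1,0,0,0,0,0,0,1], "squeeze": 40}}

```text
t: 32.33
tool_pos: [0.5011, 0.4286, 0.044]
orientation: [2.037, 2.391, 0.002]
force: [-0.9, -0.4, -0.7]
opening: 0.0217
```

Run:
```python
from h import *
st()
```

```text
t 32.33 pos [0.5011 0.4286 0.044 ] jaw 9.1 z [ 0.001  0.001 -1.   ] q [ 0.63  0.42  1.47 -0.    1.25  0.47] F [-0.9 -0.4 -0.7] T [-0.14  0.14  0.04] op 0.0217
```

Lid gripped. I'll carry it back for a set-down at a turn of about -45° (jaw about 16°).

>>> {"name": "apply_moves", "arguments": {"commands": [0,0,3,0,0,0,1,0,0,5,0,0,0,1,0,0,5,0,0,0,1,0,-3,3,0,0,0,1,0,-5.5,0,0,0,0.02,1,0,-5.5,0,0,0,0.02,1,0,-5.5,0,0,0,0.02,1,0,-5.5,0,0,0,0.02,1]}}

```text
t: 33.33
tool_pos: [0.4968, 0.173, 0.2043]
orientation: [1.929, 2.479, -0.007]
force: [0.4, 0.0, -3.3]
opening: 0.022
```

>>> {"name": "apply_moves", "arguments": {"commands": [0.2,-5.5,0,0,0,0.02,1,0.2,-5.5,0,0,0,0.02,1,0.2,-5.5,0,0,0,0,1,0.2,-5.5,0,0,0,0,1,0,-5.5,0,0,0,0,1,0,-4.5,0,0,0,0,1,0,-1,0,0,0,0,1,0,0,0,0,0,0,1]}}

```text
t: 34.33
tool_pos: [0.5008, -0.1707, 0.2019]
orientation: [-1.883, -2.513, 0.008]
force: [0.2, 0.3, -3.6]
opening: 0.022
```

Run:
```python
from h import *
st()
```

```text
t 34.33 pos [ 0.5008 -0.1707  0.2019] jaw 16.3 z [-0.004 -0.004 -1.   ] q [-0.42 -0.05  1.7  -0.    1.49 -0.71] F [ 0.2  0.3 -3.6] T [-0.05  0.02 -0.02] op 0.022
```

>>> {"name": "apply_moves", "arguments": {"commands": [2.0,-3.8,0,0.004,-0.004,0,1,0,0,0,0,0,0,1,0,0,-2,0,0,0,1,0,0,-1.5,0,0,0,1,0,0,0,0,0,0,1]}}

```text
t: 34.95
tool_pos: [0.5206, -0.2021, 0.1623]
orientation: [-1.873, -2.516, -0.003]
force: [-0.1, -0.6, -2.3]
opening: 0.0213
```

Run:
```python
from h import *
st()
```

```text
t 34.95 pos [ 0.5206 -0.2021  0.1623] jaw 16.7 z [-0.003  0.004 -1.   ] q [-0.46  0.06  1.67  0.    1.42 -0.76] F [-0.1 -0.6 -2.3] T [-0.06  0.02  0.02] op 0.0213
```

>>> {"name": "apply_moves", "arguments": {"commands": [0.1,-0.85,0,-0.004,-0.003,0,1,0,0,0,0,0,0,1,0,0,-0.7,0,0,0,1,0,0,0,0,0,0,1]}}

```text
t: 35.45
tool_pos: [0.522, -0.211, 0.1559]
orientation: [1.875, 2.519, 0.0]
force: [-1.2, 0.5, -2.2]
opening: 0.0217
```

Run:
```python
from h import *
st()
im,d=read_camera("side"); cv2.imwrite("pics/s6.png",cv2.resize(im[150:250,235:365],None,fx=5,fy=5))
```

```text
t 35.45 pos [ 0.522  -0.211   0.1559] jaw 16.7 z [ 0.001 -0.001 -1.   ] q [-0.48  0.07  1.67  0.    1.4  -0.77] F [-1.2  0.5 -2.2] T [-0.03  0.02 -0.01] op 0.0217
```

View pics/s6.png

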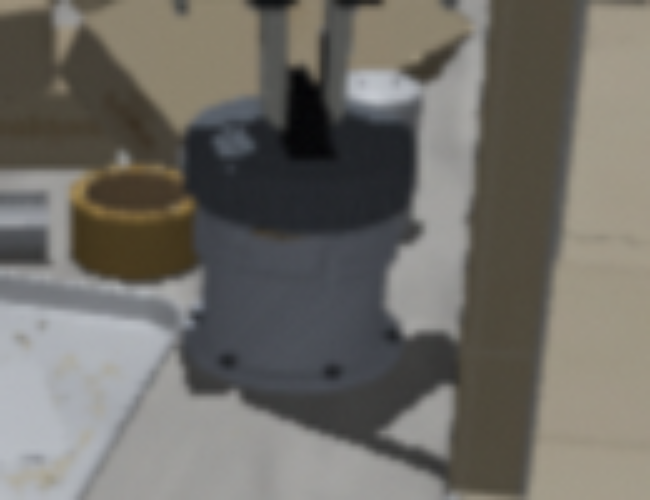

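The lid is centred over the neck. I'll lower it in small steps onto the thread.

>>> {"name": "apply_moves", "arguments": {"commands": [0,0,-0.6,0,0,0,1,0,0,-0.6,0,0,0,1,0,0,-0.4,0,0,0,1,0,0,0,0,0,0,1]}}

```text
t: 36.0
tool_pos: [0.5223, -0.211, 0.1391]
orientation: [1.874, 2.519, 0.001]
force: [-0.0, 0.9, -2.2]
opening: 0.0217
```

Run:
```python
from h import *
st()
```

```text
t 36.0 pos [ 0.5223 -0.211   0.1391] jaw 16.7 z [ 0.002 -0.001 -1.   ] q [-0.48  0.08  1.69  0.    1.37 -0.77] F [-0.   0.9 -2.2] T [0.03 0.08 0.01] op 0.0217
```

>>> {"name": "apply_moves", "arguments": {"commands": [0,0,-0.35,0,0,0,1,0,0,-0.25,0,0,0,1,0,0,-0.2,0,0,0,1,0,0,0,0,0,0,1]}}

```text
t: 36.5
tool_pos: [0.5224, -0.2111, 0.1308]
orientation: [1.874, 2.518, 0.001]
force: [0.6, -0.4, -2.8]
opening: 0.0218
```

Run:
```python
from h import *
st()
```

```text
t 36.5 pos [ 0.5224 -0.2111  0.1308] jaw 16.7 z [ 0.002 -0.001 -1.   ] q [-0.48  0.09  1.7   0.    1.35 -0.77] F [ 0.6 -0.4 -2.8] T [-0.02  0.12  0.  ] op 0.0218
```

>>> {"name": "apply_moves", "arguments": {"commands": [0,0,-0.15,0,0,0,1,0,0,-0.1,0,0,0,1,0,0,0,0,0,0,1]}}

```text
t: 36.88
tool_pos: [0.5228, -0.2113, 0.1299]
orientation: [1.873, 2.518, 0.001]
force: [0.4, 0.1, -1.5]
opening: 0.022
```

Run:
```python
from h import *
st()
```

```text
t 36.88 pos [ 0.5228 -0.2113  0.1299] jaw 16.7 z [ 0.003 -0.002 -1.   ] q [-0.47  0.09  1.7   0.    1.35 -0.77] F [ 0.4  0.1 -1.5] T [0.01 0.24 0.04] op 0.022
```

>>> {"name": "apply_moves", "arguments": {"commands": [0,0,-0.15,0,0,0,1,0,0,-0.15,0,0,0,1]}}

```text
t: 37.12
tool_pos: [0.5232, -0.2114, 0.1295]
orientation: [1.872, 2.517, 0.001]
force: [-8.0, 4.6, 13.4]
opening: 0.0217
```

Run:
```python
from h import *
st()
```

```text
t 37.12 pos [ 0.5232 -0.2114  0.1295] jaw 16.7 z [ 0.004 -0.002 -1.   ] q [-0.47  0.09  1.7  -0.    1.35 -0.77] F [-8.   4.6 13.4] T [ 0.61  1.83 -0.05] op 0.0217
```

>>> {"name": "apply_moves", "arguments": {"commands": [-0.05,0.03,0.08,0,0,0.08,1,0,0,0.04,0,0,0.1,1,0,0,0.04,0,0,0.1,1,0,0,0,0,0,0,1]}}

```text
t: 37.62
tool_pos: [0.5227, -0.2112, 0.1314]
orientation: [1.493, 2.758, 0.002]
force: [-1.1, -1.5, -0.7]
opening: 0.0214
```

Run:
```python
from h import *
st()
```

```text
t 37.62 pos [ 0.5227 -0.2112  0.1314] jaw 33.1 z [ 0.005 -0.001 -1.   ] q [-0.48  0.09  1.7   0.    1.35 -1.05] F [-1.1 -1.5 -0.7] T [-0.33  0.4   0.08] op 0.0214
```

>>> {"name": "apply_moves", "arguments": {"commands": [-0.05,0,0.03,0,0.004,0.1,1,0,0,0,0,0,0.1,1,0,0,0,0,0,0.1,1,0,0,-0.1,0,0,0.1,1,0,0,-0.1,0,0,0.08,1,0,0,0,0,0,0,1]}}

```text
t: 38.38
tool_pos: [0.5219, -0.2109, 0.1271]
orientation: [0.798, 3.038, 0.001]
force: [-0.4, -1.1, -3.4]
opening: 0.0217
```

Run:
```python
from h import *
st()
```

```text
t 38.38 pos [ 0.5219 -0.2109  0.1271] jaw 60.6 z [ 0.001  0.001 -1.   ] q [-0.48  0.09  1.7   0.    1.35 -1.53] F [-0.4 -1.1 -3.4] T [-0.07  0.01 -0.  ] op 0.0217
```

>>> {"name": "apply_moves", "arguments": {"commands": [0,0,-0.3,0,0,0,1,0,0,-0.3,0,0,0,1,0,0,-0.15,0,0,0,1,0,0,0,0,0,0,1]}}

```text
t: 38.88
tool_pos: [0.5221, -0.211, 0.1198]
orientation: [0.808, 3.035, 0.001]
force: [-1.1, 1.4, -1.4]
opening: 0.0218
```

Run:
```python
from h import *
st()
```

```text
t 38.88 pos [ 0.5221 -0.211   0.1198] jaw 60.2 z [ 0.001  0.    -1.   ] q [-0.48  0.1   1.71  0.    1.34 -1.53] F [-1.1  1.4 -1.4] T [0.03 0.4  0.02] op 0.0218
```

Dropped into the thread start (origin about 76 mm). Now I'll turn it clockwise, following the sinking.

>>> {"name": "apply_moves", "arguments": {"commands": [0,0,0,0,0,-0.12,1,0,0,0,0,0,-0.12,1,0,0,0,0,0,-0.12,1,0,0,-0.05,0,0,-0.12,1,0,0,-0.06,0,0,-0.12,1,0,0,0,0,0,0,1]}}

```text
t: 39.62
tool_pos: [0.5227, -0.2114, 0.1186]
orientation: [1.694, 2.643, -0.0]
force: [-0.4, 0.1, -2.1]
opening: 0.0221
```

Run:
```python
from h import *
st()
```

```text
t 39.62 pos [ 0.5227 -0.2114  0.1186] jaw 24.7 z [ 0.002 -0.001 -1.   ] q [-0.48  0.1   1.71 -0.    1.33 -0.91] F [-0.4  0.1 -2.1] T [-0.02  0.09 -0.1 ] op 0.0221
```

>>> {"name": "apply_moves", "arguments": {"commands": [0,0,-0.07,0,0,-0.12,1,0,0,-0.07,0,0,-0.12,1,0,0,-0.06,0,0,-0.12,1,0,0,-0.06,0,0,-0.12,1,0,0,0,0,0,0,1]}}

```text
t: 40.25
tool_pos: [0.523, -0.2117, 0.1161]
orientation: [2.272, 2.165, -0.001]
force: [0.3, 0.8, -2.2]
opening: 0.0216
```

Run:
```python
from h import *
st()
```

```text
t 40.25 pos [ 0.523  -0.2117  0.1161] jaw -2.8 z [ 0.002 -0.003 -1.   ] q [-0.47  0.1   1.71 -0.    1.33 -0.43] F [ 0.3  0.8 -2.2] T [ 0.03 -0.02 -0.06] op 0.0216
```

>>> {"name": "apply_moves", "arguments": {"commands": [0,0,-0.03,0,0,-0.12,1,0,0,0,0,0,-0.12,1,0,0,0,0,0,-0.08,1,0,0,0,0,0,0,1]}}

```text
t: 40.75
tool_pos: [0.5229, -0.2117, 0.1157]
orientation: [2.579, 1.789, -0.002]
force: [0.3, 0.4, -1.6]
opening: 0.0217
```

Run:
```python
from h import *
st()
```

```text
t 40.75 pos [ 0.5229 -0.2117  0.1157] jaw -20.5 z [ 0.    -0.003 -1.   ] q [-0.47  0.1   1.71 -0.    1.33 -0.12] F [ 0.3  0.4 -1.6] T [ 0.03  0.01 -0.01] op 0.0217
```

>>> {"name": "apply_moves", "arguments": {"commands": [0,0,0,0,0,-0.06,1,0,0,0,0,0,-0.06,1,0,0,0,0,0,-0.06,1]}}

```text
t: 41.12
tool_pos: [0.5223, -0.2119, 0.1157]
orientation: [2.721, 1.566, -0.005]
force: [-2.6, -2.0, 1.3]
opening: 0.0219
```

Run:
```python
from h import *
st()
```

```text
t 41.12 pos [ 0.5223 -0.2119  0.1157] jaw -30.2 z [-0.002 -0.004 -1.   ] q [-0.47  0.1   1.71 -0.    1.33  0.05] F [-2.6 -2.   1.3] T [-0.34  0.66  0.98] op 0.0219
```

The clockwise stop is felt (+1 N·m), with the lid origin about 72 mm. I'll release and retreat.

>>> {"name": "apply_moves", "arguments": {"commands": [0,0,0,0,0,0,1,0,0,0,0,0,0,5,0,0,0,0,0,0,5,0,0,0,0,0,0,5,0,0,0,0,0,0,5,0,0,3,0,0,0,5,0,0,5,0,0,0,5,0,2,5,0,0,0,5]}}

```text
t: 42.12
tool_pos: [0.5196, -0.191, 0.244]
orientation: [-2.711, -1.578, 0.012]
force: [0.3, -0.3, 0.7]
opening: 0.0498
```

>>> {"name": "apply_moves", "arguments": {"commands": [-0.5,0,5,0,0,0,5,-0.5,0,1,0,0,0,5,-0.5,0,0,0,0,0,5,0,0,0,0,0,0,5]}}

```text
t: 42.62
tool_pos: [0.5053, -0.1905, 0.3092]
orientation: [2.713, 1.583, -0.005]
force: [-0.1, 0.3, -0.5]
opening: 0.0499
```

Run:
```python
from h import *
st()
im,d=read_camera("wrist"); cv2.imwrite("pics/w7.png",im); P=cloud("wrist",d); z=P[...,2]; r=np.hypot(P[...,0]-.522,P[...,1]+.211)
m=(d>0)&(z>.134)&(z<.15)&(r<.055); print(np.median(z[m]),cv2.minAreaRect((P[m][:,:2]*1000).astype(np.float32)))
m=(d>0)&(z>.1)&(z<.12)&(r<.07); A=P[m]; print(np.median(A[:,2])); c=np.linalg.lstsq(np.c_[A[:,:2]-A[:,:2].mean(0),np.ones(len(A))],A[:,2],rcond=None)[0]; print("tilt",c)
fingers("top")
```

```text
t 42.62 pos [ 0.5053 -0.1905  0.3092] jaw -29.5 z [-0.003 -0.002 -1.   ] q [-0.45 -0.05  1.51 -0.    1.68  0.06] F [-0.1  0.3 -0.5] T [-0.03  0.14  0.02] op 0.0499
0.1404786876591795 ((522.5282592773438, -211.39654541015625), (82.2950668334961, 22.011396408081055), 60.49357223510742)
0.10770583742042894
tilt [-0.00070078 -0.00020499  0.10792539]
0.79 237 px 236.0 231.0 z 0.0207 c [479.5 119. ] size 28 75 long axis deg 111.7 [ 64.  96. 145.]
```

View pics/w7.png

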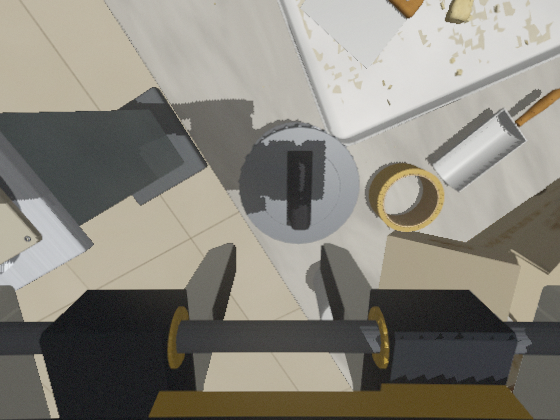

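The lid at (300,182) is level, with its plate at 108 mm (fully down). Only the orange finger is left on the worktop.

```bash
python3 -c "
from plant import *
print(close_job())"
```

```text
the job is handed in; nothing more can be done
None
```

I unscrewed the lid, laid it on the free spot and put both plain shortbread fingers in the canister, one stacked on the other. Then I screwed the lid back on and handed the job in at about 43 s. One of the two fingers was knocked aside during the run, so I found its new position before picking it up.

- **Closing:** The lid first rode on the thread at about 86 mm, then dropped to 76 mm in the thread start. I turned it clockwise to the stop, felt as about 1 N·m, with the lid at about 72 mm. Then I let go and moved clear.
- **Last checks:** The lid is level, with its plate at 108 mm and its handle top at 140 mm, as expected for fully down. The network found no finger on the worktop except the orange look-alike, which did not move. I did not measure the cube biscuits or the dredger again at the end.
- **Small disagreements:** The thread-start direction was −35° from the network and −29° from the felt stop. I used −29°. The closed turn worked out 1–3° past the nominal −88°, which is within measuring error.

No check failed.

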